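# Screw the air elbow into the leaning port

## Task

Take the brass barbed elbow out of the black rack and fit it into the leaning steel port on the clamp stand: feel for the slot of the sleeve inside until the elbow's tang drops in, then screw it in clockwise, feeling it stiffen, until its barbed outlet stands in line over the port's pointer. Stop there - do not force it past the pointer - let go, and leave the plug, bottle, can and screwdriver undisturbed.

Things in the scene. Friction and masses are not known exactly. Their poses are not given: they have to be found in the camera images.
- elbow_grip (a point): Centre of the brass elbow's square crown, 24 x 24 mm wide, 32 mm tall, by which it is gripped and turned (any two opposite faces). Axes: z up the stem, x along the outlet; crown faces square to x and y. Elbow 94 mm tall, 160 g. Below this point: crown bottom 16 mm, outlet's centre line 30, flange (34 wide) underside 44, end of 20 mm round shank 64, foot 78. Starts upright in the rack, any yaw.
- elbow_tip (a point): Centre of the end of the elbow's sideways barbed outlet (12 to 15 mm thick): 48 mm out along the elbow's x from the stem's axis, 30 mm lower than the crown's centre. Same axes as elbow_grip.
- elbow_foot (a point): Bottom centre of the elbow's flat tang: 18 mm wide along the outlet's direction (x), 7 mm thick, 14 mm long, below the 20 mm shank. 78 mm below the crown's centre. Shank and tang start inside the rack's hole.
- socket: Steel port, 39 mm outside, 68 mm long, bore 23 mm, clamped in a grey stand, leaning 30 degrees from vertical, roughly towards the robot. Origin: centre of its open mouth. z: the bore's axis, out of the mouth; x: towards the pointer, uphill, away from the robot. With the elbow home over the pointer, the crown's centre is about 45 mm out from the mouth and the flange about 1 mm off it.
- pointer (a point): Tip of the pointer, a 6 mm wide steel finger fixed to the port's rim, its upturned end 70 mm from the port's axis along its x, this point 10 mm above the mouth's plane. The elbow's outlet must end straight over the finger, aiming at this end; it turns freely inside the upturned end, 10 mm above the finger.
- sleeve_top (a point): On the port's axis 18 mm below the mouth; the top of a brass sleeve lies here or up to 1 mm lower. A slot 11 mm wide, 13 mm deep, runs right across it and takes the tang with about 13 degrees of play either way. The slot's direction is not reported (this frame is the port's): seen from the mouth it starts 60 to 130 degrees counter-clockwise of the pointer; press a few N, turn in small steps until the tang drops in.
- thread (a point): Port's axis, in the sleeve. Enter with the outlet on that 60 to 130 degree side (from the opposite side the pointer cannot be reached). Once the tang is in, the sleeve turns with the elbow clockwise seen from the mouth, sinking 6 mm a turn. It takes about 0.2 N m at first, rising to about 0.45 N m at the pointer and more beyond; let go, it gives back some 5 degrees. It cannot turn back beyond 130 degrees.
- rack: Black plastic fittings rack, a fixed block 160 (x) x 70 (y) x 40 mm tall, origin at the centre of its underside. Its two 26 mm holes are at x -45 mm (the elbow's) and +45 mm (the spare plug's).
- plug_mid (a point): Bystander: short brass plug without an outlet, 48 mm long, standing in the rack's other hole; it rises 18 mm above the rack. This point is half-way up it.
- glue_mid (a point): Bystander: small blue glue bottle, 36 mm wide, 100 mm tall, standing. This point is half-way up it.
- spray_mid (a point): Bystander: spray can, 52 mm wide, 160 mm tall, standing. This point is half-way up it.
- driver_grip (a point): Bystander: screwdriver lying on the bench; this point is on its handle.
There are look-alikes about, which are no part of the job. What is shaped like the part that bears elbow_grip but turquoise is not meant. There is more than one size of the part that bears socket; the job needs the larger.

How it is judged:
By the outcome, as a careful person would: the job done as asked, in the order asked, and still so for the second after the job is handed in, with the robot touching nothing.
It also fails if it takes over 48 s, if anything falls off the work surface, if the arm or the gripper's body presses on something with over 40 N, if the wrist force passes 120 N, or if a joint passes its speed limit or range.

## Robot

A 7-joint arm with a two-finger parallel gripper is mounted at the origin on the work surface. World frame = base frame: x ahead of the robot, y to its left, z up, the work surface at z = 0. Lengths are in m, angles in rad, forces in N, time in s.
With the tool pointing down it reaches from about 0.425 to 0.875 m from the base axis. Payload 4.7 kg.
Tool frame: the origin (TCP) lies midway between the tips of the shut fingers; the grasp point (between the pads) lies 19 mm behind it; z points along the fingers, y is the line along which they close (so a half turn about z gives the same grasp; the last joint's range is limited). The gripper opens to 87 mm and grips with 3 to 60 N. Pads are 19 mm wide; open, the fingers measure 117 mm over their backs; the gripper's body (75 mm by 190 mm) begins 51 mm behind the grasp point.
Start: joints at [-1.203, 0.321, -0.07, 1.45, 0.023, 1.371, -0.057], TCP at [0.225, 0.61, 0.223] pointing down, gripper open.
Joint ranges: [-2.86, 2.86], [-0.3, 2.09], [-1.38, 1.24], [0.06, 2.45], [-1.56, 4.7], [0.09, 2.05], [-2.69, 2.69]. Speed limits (rad/s): [2.57, 2.57, 3.14, 3.14, 3.14, 3.14, 3.14].

## Interface

Orientations are given as a rotation vector (axis times angle).
In Python, from bench import ctrl, get_image, calibration gives the robot as it stands.
- The arm moves only by the tool apply_moves, never from a script. Its arguments are lists of equal length, an entry for each row: "dp": the shift along the tool's x, y, z in m, a list of three; "twist": the turn, a rotation vector about the tool's x, y, z in rad, a list of three; "fingers": the closure, from 0 (fully open) to 1 (shut). In form: {"dp": [[dx, dy, dz], ...], "twist": [[ax, ay, az], ...], "fingers": [fingers, ...]}. A call has 1 to 10 rows; each row shifts and turns the commanded pose from where the row before left it, along the tool's axes as they then stand; what a row does not reach is not made up. A row lasts 1/10 s, in which the tool goes at most 50 mm and 8.59 degrees, less where a joint would pass 70% of its speed; a pose out of reach is approached as far as the arm can. A call is refused whole if a number of a shift passes 0.05 or a number of a turn 0.15, either way. A call with a gripper value outside its range is refused whole. The fingers move at their own pace and stop on an object; "newtons" is the grip in N (left out, the last holds). Time passes only in rows, so rows that do not move let the fingers close. It gives the time, the measured TCP pose, the force, the opening and the grip force at its end, in the units of the state.
- ctrl.get_state(): the state, without advancing time (a new reading comes with each control period).
- get_image(name): name is "scene" or "top" or "wrist"; returns the picture (384x512x3 uint8, red, green, blue); there is no depth.
- calibration(name): a dict with "fx", "fy", "cx", "cy" (pixels), "eye" and "attitude" of the camera in the world; the wrist camera has in their place "hand_eye" (4x4, takes a point from camera to tool coordinates, whose origin is the TCP and whose axes are the flange's). Camera axes: x right, y up, looking along -z (the intrinsics and any distortion apply to the point x, -y, -z); pixel columns grow to the right and rows downward; lengths in m; the calibration is good to about 2 mm. A picture is of the moment at which its call begins: read the wrist's pose just before it. calibration takes no time and is no camera call.
- ctrl.close_job(): hands the job in; it is judged then, once.
The state is a dict: "time": time; "joint_positions": joint angles; "qd": joint speeds; "joint_torque": joint torques, N m; "position": TCP position; "tool_rot": TCP orientation; "ft_force": force on the tool from outside, world axes, zero at the start; "torque": the same for the moment, N m; "grip_width": opening from 0.0 (shut) to 1.0 (fully open); "grip_force": force on a finger pad.
Only numpy, scipy, OpenCV 4.12 (cv2) and the standard library are available. Lean on these libraries where they do the work, as an engineer would, in place of code of your own. Each camera call takes 0.05 s, during which the arm holds its last target. There are 200 camera calls.

## Working session

There is one attempt and no reset: what is moved stays moved. The work goes in short steps, Python scripts to look and compute and a tool call to move; the robot and the scene stay as the last step left them, time stands still between calls to the robot, and variables do not carry over. Pictures are saved under pics/ and viewed, at most 11 in all, crops included, and the job is handed in when it is done.

Besides the shell and the picture viewer there is one more tool, called after "Request:" as name(argument=value, ...), one argument or row to a line, values as JSON. apply_moves: Moves the arm, as the interface text tells. Its arguments: {"type":"object","properties":{"dp":{"type":"array"},"twist":{"type":"array"},"fingers":{"type":"array"},"newtons":{"type":"number"}},"required":["dp","twist","fingers"]}

```bash
mkdir -p pics; ls; python3 - <<'E'
from bench import ctrl,get_image,calibration
import cv2,numpy as np
s=ctrl.get_state();print(s)
for n in("scene","top","wrist"):
    c=calibration(n);print(n,c)
a=get_image("scene");b=get_image("top")
cv2.imwrite("pics/scene.png",cv2.resize(a,(800,600),interpolation=cv2.INTER_CUBIC)[:,:,::-1])
cv2.imwrite("pics/top.png",cv2.resize(b,(800,600),interpolation=cv2.INTER_CUBIC)[:,:,::-1])
E
```

```text
pics
{'time': 0.0, 'joint_positions': array([-1.20289501,  0.32182679, -0.07010341,  1.45167956,  0.02260144,
        1.37080054, -0.05690908]), 'qd': array([ 0.00022651, -0.00155562,  0.00046899, -0.00150037, -0.00145753,
        0.0005543 ,  0.00045604]), 'joint_torque': array([-8.29036526e-05, -4.91290820e+01, -4.04097531e-01, -3.12527168e+01,
       -6.40581502e-02,  4.36853862e-02,  1.88960403e-04]), 'position': array([0.22504616, 0.60920299, 0.22145692]), 'tool_rot': array([-5.52751014e-01, -3.09233213e+00,  3.00171292e-03]), 'ft_force': array([-0.89518232, -0.46549579, -0.59124958]), 'torque': array([-0.0027529 , -0.00510799,  0.00123092]), 'grip_force': 0.0, 'grip_width': 0.9976883678472432}
scene {'fx': 379.2653400080942, 'fy': 379.2653400080942, 'cx': 254.9399283586321, 'cy': 191.17474010295905, 'eye': array([ 1.21112405, -0.2479281 ,  0.91071256]), 'attitude': array([0.66902536, 0.47006527, 1.21631367])}
top {'fx': 360.90540679614344, 'fy': 360.90540679614344, 'cx': 263.3862180806909, 'cy': 189.11275375733047, 'eye': array([ 0.29075308, -0.01503853,  1.069991  ]), 'attitude': array([ 0.16628448, -0.14462607, -1.53924079])}
wrist {'fx': 318.863135576142, 'fy': 318.863135576142, 'cx': 258.06473688508004, 'cy': 193.35107904389125, 'hand_eye': array([[ 7.28995997e-04,  9.63822802e-01,  2.66542822e-01,
         7.24341857e-02],
       [ 9.99999698e-01, -6.30885583e-04, -4.53712713e-04,
        -9.43652676e-04],
       [-2.69140635e-04,  2.66543072e-01, -9.63822970e-01,
        -1.61877710e-01],
       [ 0.00000000e+00,  0.00000000e+00,  0.00000000e+00,
         1.00000000e+00]])}
```

View pics/scene.png

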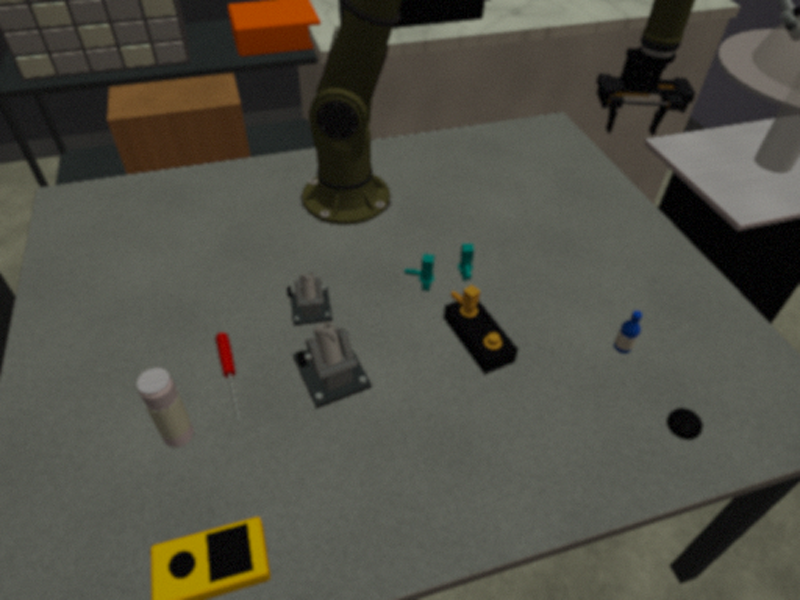

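View pics/top.png

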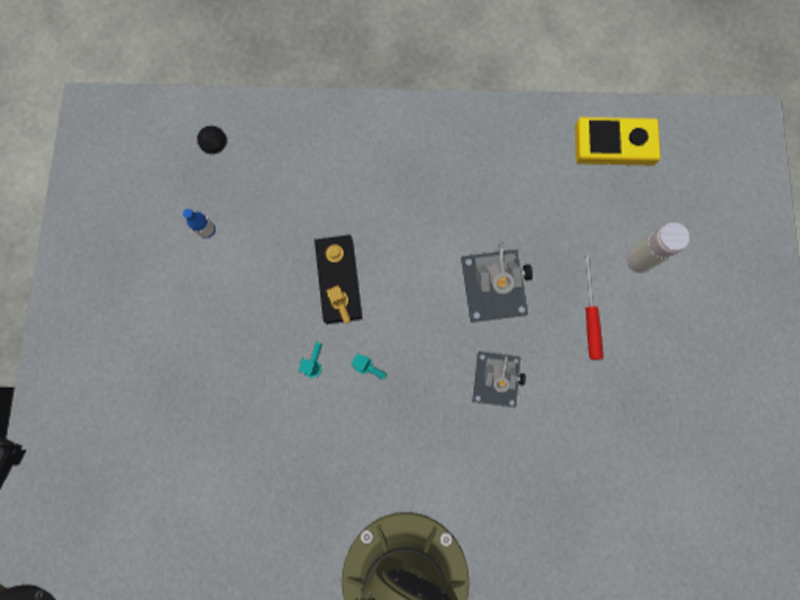

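The scene and top views agree. The brass elbow is at top-view pixel (337,294) with its outlet tip near (346,320), in the robot-side hole of the rack. The larger port's mouth is at (503,283) with its pointer up at (501,246). The smaller port is at (502,384), the can at (672,238) and the bottle at (195,220).

```bash
cat > h.py <<'E'
from bench import ctrl,get_image,calibration
import cv2,numpy as np
from scipy.spatial.transform import Rotation as R
from scipy.optimize import least_squares
def cam(n,s=None):
    c=calibration(n)
    if n!="wrist": return c,R.from_rotvec(c["attitude"]).as_matrix(),np.array(c["eye"])
    T=R.from_rotvec(s["tool_rot"]).as_matrix();H=c["hand_eye"]
    return c,T@H[:3,:3],s["position"]+T@H[:3,3]
def proj(k,P):
    c,A,e=k;q=(np.atleast_2d(P)-e)@A
    return np.c_[c["cx"]+c["fx"]*q[:,0]/-q[:,2],c["cy"]-c["fy"]*q[:,1]/-q[:,2]]
def ray(k,uv):
    c,A,e=k;return A@np.array([(uv[0]-c["cx"])/c["fx"],-(uv[1]-c["cy"])/c["fy"],-1.])
def onz(k,uv,z):
    d=ray(k,uv);e=k[2];return e+d*(z-e[2])/d[2]
def tri(obs):
    M=0;b=0
    for k,uv in obs:
        d=ray(k,uv);d/=np.linalg.norm(d);P=np.eye(3)-np.outer(d,d);M=M+P;b=b+P@k[2]
    return np.linalg.solve(M,b)
def rel(s,pos,Rm):
    "shift, turn in tool axes"
    T=R.from_rotvec(s["tool_rot"]);return T.inv().apply(pos-s["position"]),(T.inv()*R.from_matrix(Rm)).as_rotvec()
E
python3 - <<'E'
from h import *
f=.64;t=cam("top");sc=cam("scene")
print([calibration(n).keys() for n in("top",)])
p=lambda a,b:np.array([a*f,b*f])
print("rack",[onz(t,p(*q),.04).round(3) for q in((315,240),(351,236),(361,318),(324,323))])
print("crown top",onz(t,p(336,292),.1).round(3),"scene",onz(sc,p(471,289),.1).round(3))
print("tip",onz(t,p(347,321),.054).round(3))
print("mouth",tri([(t,p(503,283)),(sc,p(329,328))]).round(3))
print("base plate",[onz(t,p(*q),.005).round(3) for q in((461,257),(520,249),(528,316),(471,322))])
for n,q,z in(("bottle",(205,232),0.0),("can top",(673,236),.16),("drv",(595,335),.015),("drvtip",(587,257),.01),("plug",(335,252),.058)):print(n,onz(t,p(*q),z).round(3))
T=R.from_rotvec(ctrl.get_state()["tool_rot"]).as_matrix();print(T.round(3))
E
```

```text
[dict_keys(['fx', 'fy', 'cx', 'cy', 'eye', 'attitude'])]
rack [array([0.601, 0.189, 0.04 ]), array([0.611, 0.121, 0.04 ]), array([0.453, 0.094, 0.04 ]), array([0.442, 0.162, 0.04 ])]
crown top [0.489 0.134 0.1  ] scene [0.485 0.137 0.1  ]
tip [0.445 0.118 0.054]
mouth [ 0.512 -0.153  0.107]
base plate [array([ 0.584, -0.092,  0.005]), array([ 0.603, -0.207,  0.005]), array([ 0.471, -0.221,  0.005]), array([ 0.456, -0.112,  0.005])]
bottle [0.625 0.417 0.   ]
can top [ 0.586 -0.434  0.16 ]
drv [ 0.436 -0.343  0.015]
drvtip [ 0.588 -0.335  0.01 ]
plug [0.573 0.147 0.058]
[[-0.938  0.346 -0.001]
 [ 0.346  0.938 -0.002]
 [-0.    -0.002 -1.   ]]
```

Request:
apply_moves(
  dp=[
    [-0.034,-0.03,0],
    [-0.034,-0.03,0],
    [-0.034,-0.03,0],
    [-0.034,-0.03,0],
    [-0.034,-0.03,0],
    [-0.034,-0.03,0],
    [-0.034,-0.03,0],
    [-0.034,-0.03,0],
    [-0.034,-0.03,0],
    [-0.034,-0.03,0],
  ],
  twist=[
    [0,0,0],
    [0,0,0],
    [0,0,0],
    [0,0,0],
    [0,0,0],
    [0,0,0],
    [0,0,0],
    [0,0,0],
    [0,0,0],
    [0,0,0],
  ],
  fingers=[0,0,0,0,0,0,0,0,0,0],
)

```text
time: 1.1
position: [0.4406, 0.2087, 0.2224]
tool_rot: [-0.553, -3.092, -0.0]
ft_force: [-0.1, 0.1, -0.5]
grip_width: 1.002
grip_force: 0.0
```

Request:
apply_moves(
  dp=[
    [-0.035,-0.027,0.01],
    [-0.035,-0.027,0.01],
    [0,0,0],
    [0,0,0],
    [0,0,0],
    [0,0,0],
    [0,0,0],
    [0,0,0],
  ],
  twist=[
    [0,0,0],
    [0,0,0],
    [0,0,-0.14],
    [0,0,-0.14],
    [0,0,-0.14],
    [0,0,-0.14],
    [0,0,-0.14],
    [0,0,-0.03],
  ],
  fingers=[0,0,0,0,0,0,0,0],
)

```text
time: 1.9
position: [0.4869, 0.1355, 0.2022]
tool_rot: [0.59, -3.085, 0.0]
ft_force: [-0.7, -0.2, 0.1]
grip_width: 1.003
grip_force: 0.0
```

```bash
python3 - <<'E'
from h import *
s=ctrl.get_state();print(s["time"],s["position"],R.from_rotvec(s["tool_rot"]).as_matrix().round(3),s["joint_positions"].round(3))
a=get_image("wrist")
np.savez("v1.npz",a=a,position=s["position"],tool_rot=s["tool_rot"])
cv2.imwrite("pics/w1.png",cv2.resize(a,(800,600),interpolation=cv2.INTER_CUBIC)[:,:,::-1])
E
```

```text
1.9 [0.4868777  0.13553325 0.20216959] [[-0.929 -0.369 -0.001]
 [-0.369  0.929 -0.   ]
 [ 0.001  0.    -1.   ]] [-0.663  0.018  0.345  1.843 -0.006  1.282  1.632]
```

View pics/w1.png

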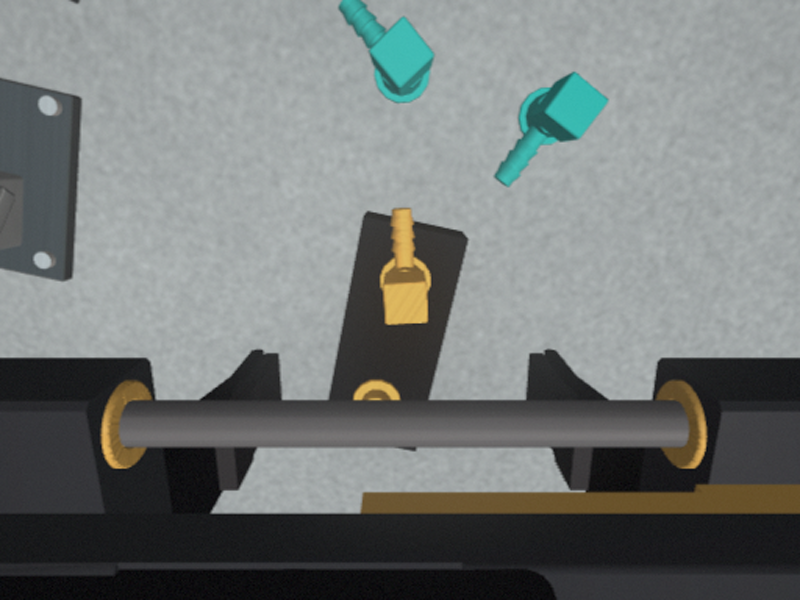

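Wrist view 1: the brass elbow's crown top face has its corners at about (384,284), (427,282), (429,323) and (386,325), and its outlet runs straight up the image to (402,209). The tool yaw already nearly matches. The turquoise look-alikes lie beyond it, clear of the work.

```bash
python3 - <<'E'
from h import *
s=dict(np.load("v1.npz"));k=cam("wrist",s);f=.64
C=[onz(k,np.array(q)*f,.1) for q in((384,284),(427,282),(429,323),(386,325))]
for c in C:print(c.round(4))
print("c",np.mean(C,0).round(4))
d=C[0]-C[3]+C[1]-C[2];print("yaw",np.degrees(np.arctan2(d[1],d[0])),"sz",np.linalg.norm(C[0]-C[1]),np.linalg.norm(C[0]-C[3]))
t=onz(k,np.array((402,209))*f,.057);print("tip",t.round(4))
print("toolx yaw",np.degrees(np.arctan2(-.369,-.929)))
print(proj(k,s["position"])/f)
g=cv2.cvtColor(s["a"],cv2.COLOR_RGB2HSV)
m=cv2.inRange(g,(12,80,60),(30,255,255));m[:120]=0;m[240:]=0
n,l,st,ce=cv2.connectedComponentsWithStats(m)
print([(st[i],ce[i].round(1)) for i in range(n) if st[i][4]>100])
E
```

```text
[0.4814 0.1212 0.1   ]
[0.4717 0.1425 0.1   ]
[0.4929 0.1524 0.1   ]
[0.5029 0.1306 0.1   ]
c [0.4872 0.1367 0.1   ]
yaw -155.5101997340542 sz 0.02342168410129077 0.023466017502684906
tip [0.4438 0.1166 0.057 ]
toolx yaw -158.33696013758058
[[405.49931514 379.65961328]]
[(array([     0,      0,    512,    384, 194922], dtype=int32), array([255.5, 191.6])), (array([ 243,  133,   33,   75, 1686], dtype=int32), array([258.6, 176.3]))]
```

Request:
apply_moves(
  dp=[
    [0,-0.048,0],
    [0,-0.048,0],
    [0,-0.048,0],
    [0,-0.048,0],
    [0,-0.048,0],
    [0,-0.048,0],
    [0,0,0],
  ],
  twist=[
    [0,0,0.1],
    [0,0,0.1],
    [0,0,0.1],
    [0,0,0.1],
    [0,0,0.1],
    [0,0,0],
    [0,0,0],
  ],
  fingers=[0,0,0,0,0,0,0],
)

```text
time: 2.65
position: [0.5208, -0.1548, 0.2029]
tool_rot: [0.218, 3.134, -0.006]
ft_force: [-0.4, 0.1, 1.0]
grip_width: 0.998
grip_force: 0.0
```

```bash
python3 - <<'E'
from h import *
s=ctrl.get_state();print(s["time"],s["position"],s["joint_positions"].round(3))
a=get_image("wrist")
np.savez("v2.npz",a=a,position=s["position"],tool_rot=s["tool_rot"])
cv2.imwrite("pics/w2.png",cv2.resize(a,(800,600),interpolation=cv2.INTER_CUBIC)[:,:,::-1])
E
```

```text
2.65 [ 0.52076463 -0.15484793  0.20294043] [-0.35   0.109  0.635  1.767 -0.063  1.286  1.731]
```

View pics/w2.png

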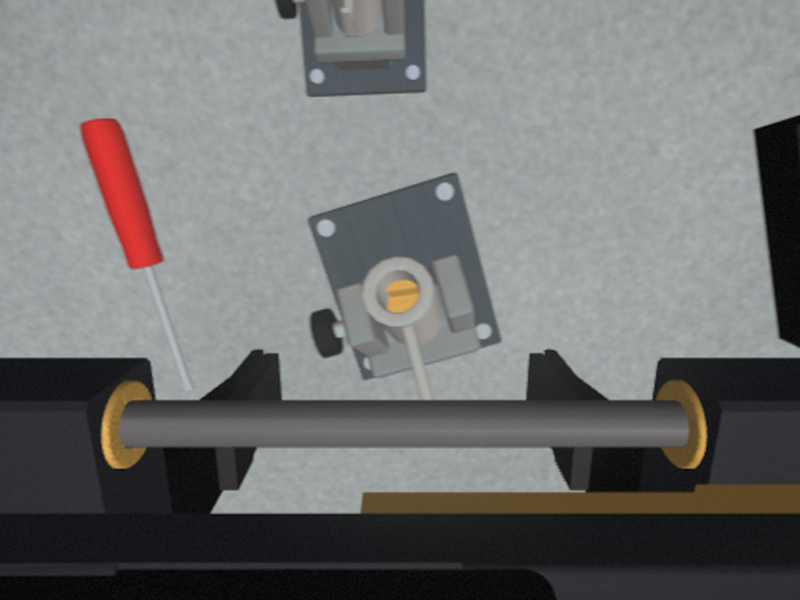

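Wrist view 2: the larger port's mouth is at (398,292), with the brass sleeve and its dark slot visible inside, roughly horizontal at (403,291). The pointer finger runs down to about (425,395) and goes under the gripper bar. I'll take one second, tilted view from further out to triangulate it.

Request:
apply_moves(
  dp=[
    [-0.04,0,0],
    [-0.04,0,0],
    [0,0,0],
    [0,0,0],
  ],
  twist=[
    [0,-0.1,0],
    [0,-0.1,0],
    [0,-0.1,0],
    [0,0,0],
  ],
  fingers=[0,0,0,0],
)

```text
time: 3.1
position: [0.5991, -0.1536, 0.204]
tool_rot: [0.176, 2.841, -0.022]
ft_force: [-0.6, 0.0, -1.2]
grip_width: 1.003
grip_force: 0.0
```

```bash
python3 - <<'E'
from h import *
s=ctrl.get_state();print(s["time"],s["position"],s["joint_positions"].round(3))
a=get_image("wrist")
np.savez("v3.npz",a=a,position=s["position"],tool_rot=s["tool_rot"])
b=np.load("v2.npz")["a"]
# left: v2 crop x4 ; right: v3 whole-ish x2
l=cv2.resize(b[155:265,205:305],(400,440),interpolation=cv2.INTER_CUBIC)
k=cam("wrist",s);u,v=proj(k,[.512,-.153,.107])[0].astype(int);print(u,v)
y0=max(0,min(v-60,384-150));x0=max(0,min(u-50,412))
r=cv2.resize(a[y0:y0+150,x0:x0+100],(400,600),interpolation=cv2.INTER_CUBIC);print("crop",x0,y0)
o=np.zeros((600,800,3),np.uint8);o[:440,:400]=l;o[:,400:]=r
cv2.imwrite("pics/w3.png",o[:,:,::-1])
E
```

```text
3.1 [ 0.59914596 -0.1535865   0.20400155] [-0.37   0.041  0.618  1.855 -0.075  0.961  1.725]
243 45
crop 193 0
```

View pics/w3.png

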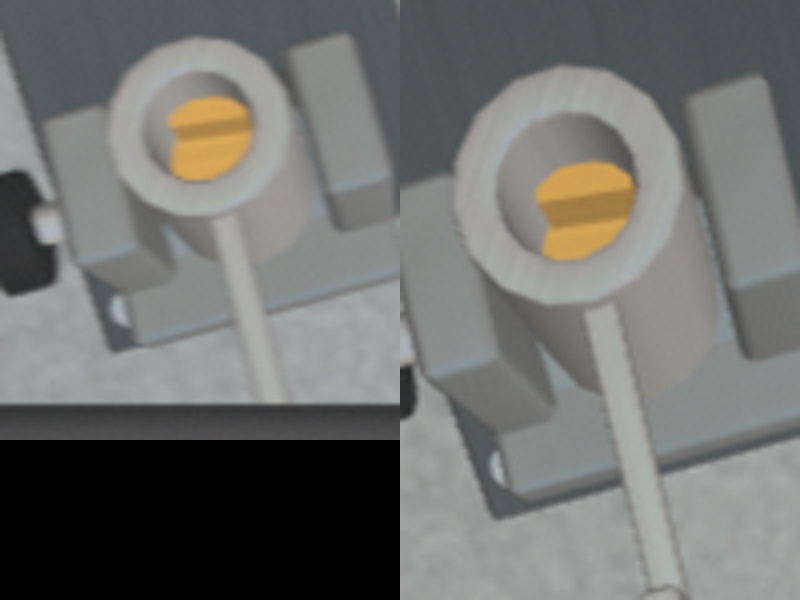

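The crops show the mouth rim's outer ellipse: left crop x 108–291, y 38–218; right crop x 54–284, y 66–304. The slot's edge in the right crop runs from (138,203) to (235,187). The pointer runs from (199,310) to its upturned end at about (262,592). I'll fit the port's pose to these.

```bash
cat > fit.py <<'E'
from h import *
v2=dict(np.load("v2.npz"));v3=dict(np.load("v3.npz"));k2=cam("wrist",v2);k3=cam("wrist",v3)
L=lambda x,y:np.array([205+x/4,155+y/4]);Q=lambda x,y:np.array([193+x/4,y/4])
def frame(az,tilt=np.radians(30)):
    h=np.array([np.cos(az),np.sin(az),0]);u=np.array([0,0,1.])
    z=-h*np.sin(tilt)+u*np.cos(tilt);x=h*np.cos(tilt)+u*np.sin(tilt)
    return np.c_[x,np.cross(z,x),z]
th=np.linspace(0,2*np.pi,180);circ=np.c_[np.cos(th),np.sin(th),0*th]
def ext(k,P):
    p=proj(k,P);return np.r_[p.min(0),p.max(0)]
def res(a):
    c=a[:3];F=frame(a[3]);r=[]
    for k,f,o,i in((k2,L,(108,38,291,218),(145,71,254,180)),(k3,Q,(54,66,284,304),(97,111,236,262))):
        r+=list(ext(k,c+.0195*circ@F.T)-np.r_[f(*o[:2]),f(*o[2:])])
        r+=list(.5*(ext(k,c+.0115*circ@F.T)-np.r_[f(*i[:2]),f(*i[2:])]))
    for k,a_,b_ in((k2,L(228,222),L(268,400)),(k3,Q(199,310),Q(262,590))):
        p=proj(k,[c+F@np.array([.025,0,-.003]),c+F@np.array([.065,0,-.003])])
        n=np.array([-(b_-a_)[1],(b_-a_)[0]]);n/=np.linalg.norm(n)
        r+=[2*(p[0]-a_)@n,2*(p[1]-a_)@n]
    return np.array(r)
o=least_squares(res,[.512,-.153,.107,.1]);c=o.x[:3];F=frame(o.x[3])
if __name__=="__main__":
    print(o.x,np.degrees(o.x[3]));print(res(o.x).round(1))
    for k,f,a,b in((k3,Q,(138,203),(235,187)),(k3,Q,(150,228),(235,210)),(k2,L,(172,133),(250,120))):
        P=[]
        for q in(a,b):
            d=ray(k,f(*q));p0=c-F[:,2]*.0185;t=((p0-k[2])@F[:,2])/(d@F[:,2]);P.append((k[2]+d*t-p0)@F)
        w=P[0]-P[1];print("slot",np.degrees(np.arctan2(w[1],w[0]))%180,np.array(P).round(4).tolist())
    np.savez("port.npz",c=c,F=F)
E
python3 fit.py
```

```text
[ 0.51203799 -0.15814918  0.1092782   0.13480426] 7.723715382430604
[-1.  -0.8 -0.1 -0.2 -0.4  0.  -0.3 -0.1  0.5 -0.4  1.4  1.   0.8  0.5
  0.6 -0.5  2.9  0.9 -1.1 -1.3]
slot 83.36032426332928 [[-0.0069, -0.0084, -0.0], [-0.0049, 0.0092, -0.0]]
slot 86.03768723602501 [[-0.0021, -0.0073, 0.0], [-0.001, 0.0083, -0.0]]
slot 84.12861474717324 [[-0.0051, -0.0073, 0.0], [-0.0033, 0.0102, -0.0]]
```

```bash
cat >> h.py <<'E'
def down(yawx):
    x=np.array([np.cos(yawx),np.sin(yawx),0]);z=np.array([0,0,-1.]);return np.c_[x,np.cross(z,x),z]
E
python3 - <<'E'
from h import *
s=ctrl.get_state()
D=down(np.radians(-155.4))
T=R.from_rotvec(s["tool_rot"])
print(rel(s,np.array([.4872,.1367,.19]),D))
# translate in current tool axes all first, then twist about tool
d,t=rel(s,np.array([.4872,.1367,.19]),D);print("per-step twist/6",t/6,"d/8",d/8)
E
```

```text
(array([ 0.14632102,  0.27434671, -0.02783199]), array([-0.07959791,  0.28948412, -0.54854129]))
per-step twist/6 [-0.01326632  0.04824735 -0.09142355] d/8 [ 0.01829013  0.03429334 -0.003479  ]
```

Request:
apply_moves(
  dp=[
    [0.0209,0.0392,-0.004],
    [0.0209,0.0392,-0.004],
    [0.0209,0.0392,-0.004],
    [0.0209,0.0392,-0.004],
    [0.0209,0.0392,-0.004],
    [0.0209,0.0392,-0.004],
    [0.0209,0.0392,-0.004],
  ],
  twist=[
    [0,0,0],
    [0,0,0],
    [0,0,0],
    [0,0,0],
    [0,0,0],
    [0,0,0],
    [0,0,0],
  ],
  fingers=[0,0,0,0,0,0,0.1],
)

```text
time: 3.85
position: [0.4886, 0.1374, 0.1914]
tool_rot: [0.177, 2.836, -0.025]
ft_force: [1.3, -0.1, 0.0]
grip_width: 0.968
grip_force: 0.0
```

Request:
apply_moves(
  dp=[
    [0,0,0],
    [0,0,0],
    [0,0,0],
    [0,0,0],
    [0,0,0],
    [0,0,0],
    [0,0,0],
  ],
  twist=[
    [-0.0133,0.0482,-0.0914],
    [-0.0133,0.0482,-0.0914],
    [-0.0133,0.0482,-0.0914],
    [-0.0133,0.0482,-0.0914],
    [-0.0133,0.0482,-0.0914],
    [-0.0133,0.0482,-0.0914],
    [0,0,0],
  ],
  fingers=[0.2,0.3,0.3,0.3,0.3,0.3,0.3],
)

```text
time: 4.55
position: [0.4906, 0.1358, 0.1907]
tool_rot: [-0.667, 3.068, -0.006]
ft_force: [-0.1, 1.1, -0.1]
grip_width: 0.7
grip_force: 0.0
```

```bash
python3 - <<'E'
from h import *
s=ctrl.get_state();print(s["time"],s["position"],s["grip_width"],rel(s,np.array([.4872,.1367,.068]),down(np.radians(-155.4))))
E
```

```text
4.55 [0.49060392 0.13578891 0.19070379] 0.6996494651590672 (array([0.00289049, 0.0027204 , 0.12269019]), array([-0.00389952,  0.00139981, -0.00122628]))
```

Request:
apply_moves(
  dp=[
    [0.003,0.0027,0.04],
    [0,0,0.04],
    [0,0,0.03],
    [0,0,0.0127],
    [0,0,0],
    [0,0,0],
    [0,0,0],
    [0,0,0],
    [0,0,0],
    [0,0,0],
  ],
  twist=[
    [0,0,0],
    [0,0,0],
    [0,0,0],
    [0,0,0],
    [0,0,0],
    [0,0,0],
    [0,0,0],
    [0,0,0],
    [0,0,0],
    [0,0,0],
  ],
  fingers=[0.3,0.3,0.3,0.3,0.3,1,1,1,1,1],
  newtons=40,
)

```text
time: 5.55
position: [0.486, 0.1359, 0.0679]
tool_rot: [-0.667, 3.066, -0.004]
ft_force: [-0.5, -0.6, 0.6]
grip_width: 0.334
grip_force: 0.0
```

Request:
apply_moves(
  dp=[
    [0,0,0],
    [0,0,0],
    [0,0,-0.03],
    [0,0,-0.04],
    [0,0,-0.04],
    [0,0,0],
  ],
  twist=[
    [0,0,0],
    [0,0,0],
    [0,0,0],
    [0,0,0],
    [0,0,0],
    [0,0,0],
  ],
  fingers=[1,1,1,1,1,1],
)

```text
time: 6.15
position: [0.4887, 0.1369, 0.1828]
tool_rot: [-0.665, 3.057, -0.002]
ft_force: [1.5, 0.2, -0.3]
grip_width: 0.273
grip_force: 40.0
```

```bash
python3 - <<'E'
from h import *
s=ctrl.get_state();print(s)
a=get_image("wrist")
np.savez("v4.npz",a=a,position=s["position"],tool_rot=s["tool_rot"])
cv2.imwrite("pics/w4.png",cv2.resize(a,(800,600),interpolation=cv2.INTER_CUBIC)[:,:,::-1])
E
```

```text
{'time': 6.15, 'joint_positions': array([-0.65003775,  0.02645822,  0.32955945,  1.87472019, -0.00646267,
        1.2292381 ,  1.68043093]), 'qd': array([ 0.00194642,  0.04448567, -0.00192859,  0.08417207, -0.01190312,
       -0.05473174,  0.00796807]), 'joint_torque': array([ -0.18680306, -30.26329637,   0.09088902, -29.94831741,
         0.08772519,   0.79819869,  -0.0686575 ]), 'position': array([0.488731  , 0.13694991, 0.18281398]), 'tool_rot': array([-6.64689071e-01,  3.05737586e+00, -1.74838726e-03]), 'ft_force': array([ 1.50345232,  0.2169865 , -0.32143238]), 'torque': array([ 0.09499574, -0.01133682,  0.01525328]), 'grip_force': 39.99157361453399, 'grip_width': 0.2726796048292425}
```

View pics/w4.png

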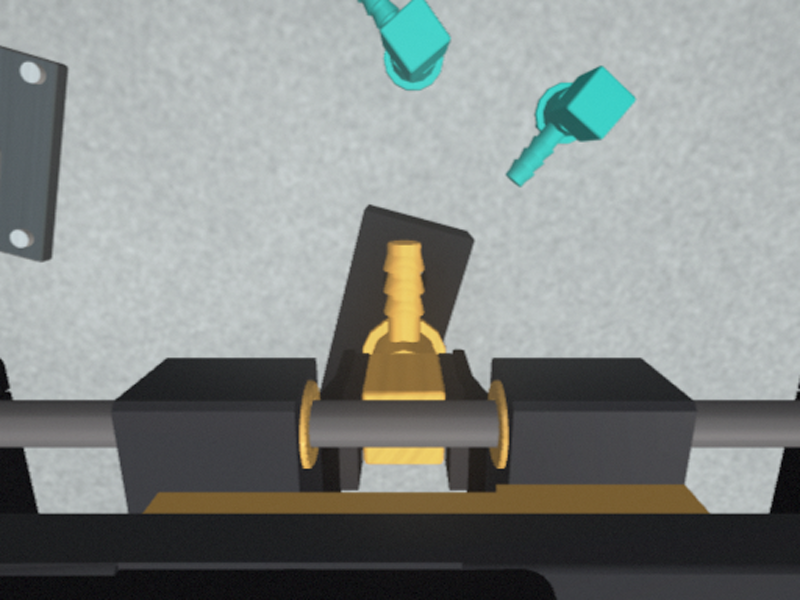

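The elbow is held square: crown top face from (364,392) to (445,464), outlet tip at about (404,244). The rack and the plug look unmoved.

```bash
python3 - <<'E'
from h import *
s=dict(np.load("v4.npz"));c,A,e=cam("wrist",s);T=R.from_rotvec(s["tool_rot"]).as_matrix()
k=(c,T.T@A,T.T@(e-s["position"]))   # in tool frame
for z in(-.029,-.032,-.035):
    P=[onz(k,np.array(q)*.64,z) for q in((363,392),(445,392),(445,464),(364,464))];print(z,np.mean(P,0).round(4),P[1][1]-P[0][1],P[0][0]-P[3][0])
print("crown bottom edge?",[onz(k,np.array(q)*.64,0.).round(4) for q in((369,353),(439,353))])
for q,z in(((404,242),.007),((404,255),.014)):print("tip",onz(k,np.array(q)*.64,z).round(4))
print("flange top proj of model:",proj(k,[[.048,0,.0065],[.012,0.012,-.032],[-.012,.012,-.032],[.012,.012,0]])/.64)
E
```

```text
-0.029 [-0.0027 -0.0004 -0.029 ] 0.023880849896943043 0.023902642341307914
-0.032 [-0.001  -0.0005 -0.032 ] 0.02334170464625753 0.02336300509419302
-0.035 [ 0.0007 -0.0005 -0.035 ] 0.022802559395572023 0.022823367847078113
crown bottom edge? [array([ 0.0101, -0.0127,  0.    ]), array([0.0101, 0.0116, 0.    ])]
tip [ 0.0477 -0.0006  0.007 ]
tip [ 0.042  -0.0005  0.014 ]
flange top proj of model: [[405.63329564 241.26845687]
 [448.18033291 387.79355356]
 [446.17737043 462.03697184]
 [440.19550719 347.80877292]]
```

```bash
cat >> h.py <<'E'
EO=np.array([-.0015,-.0004,-.0155])
def tgt(phi,h,eo=EO):
    p=np.load("port.npz");F=p["F"];a=np.radians(phi)
    x=F@np.array([np.cos(a),np.sin(a),0]);z=-F[:,2];T=np.c_[x,np.cross(z,x),z]
    return p["c"]+F[:,2]*h-T@eo,T
def where(s):
    "elbow axis error at foot/mouth level in port frame, h, phi, tilt err"
    p=np.load("port.npz");F=p["F"];T=R.from_rotvec(s["tool_rot"]).as_matrix()
    cr=s["position"]+T@EO;L=(cr-p["c"])@F;ft=(cr+T[:,2]*.078-p["c"])@F;X=F.T@T[:,0]
    f=np.array(s["ft_force"])@F;m=np.array(s["torque"])@F
    print("t%.2f h %.1f foot"%(s["time"],L[2]*1e3),(ft*1e3).round(1),"phi %.1f"%np.degrees(np.arctan2(X[1],X[0])),"F_port",f.round(1),"M_port",m.round(3),"q",s["joint_positions"].round(2),"grip",round(s["grip_width"],3))
E
python3 - <<'E'
from h import *
s=ctrl.get_state();P,T=tgt(90,115)
print(P,T.round(3));d,t=rel(s,P,T);print(d,t,np.linalg.norm(d))
where(s)
E
```

```text
[-56.45848089  -7.88336497  99.68897624] [[-0.134  0.858  0.495]
 [ 0.991  0.116  0.067]
 [ 0.     0.5   -0.866]]
[ 54.3641745   15.99349557 -99.98954597] [-0.35665052 -0.47798845  1.81788188] 114.93113013338002
t6.20 h 66.5 foot [ 18.7 295.3  -1.4] phi -160.8 F_port [-0.3  0.6 -1.8] M_port [0.066 0.068 0.018] q [-0.65  0.03  0.33  1.88 -0.01  1.23  1.68] grip 0.272
```

```bash
python3 - <<'E'
from h import *
s=ctrl.get_state();P,T=tgt(90,.115)
d,t=rel(s,P,T);print(P.round(4),"d",d.round(4),"t/14",(t/14).round(4))
E
```

```text
[ 0.4629 -0.1633  0.1956] d [ 0.1464 -0.2628 -0.0159] t/14 [-0.0255 -0.0341  0.1298]
```

Request:
apply_moves(
  dp=[
    [0.0209,-0.0375,-0.0023],
    [0.0209,-0.0375,-0.0023],
    [0.0209,-0.0375,-0.0023],
    [0.0209,-0.0375,-0.0023],
    [0.0209,-0.0375,-0.0023],
    [0.0209,-0.0375,-0.0023],
    [0.0209,-0.0375,-0.0023],
  ],
  twist=[
    [0,0,0],
    [0,0,0],
    [0,0,0],
    [0,0,0],
    [0,0,0],
    [0,0,0],
    [0,0,0],
  ],
  fingers=[1,1,1,1,1,1,1],
)

```text
time: 6.9
position: [0.4596, -0.1649, 0.1924]
tool_rot: [-0.668, 3.069, -0.003]
ft_force: [-0.2, 0.6, -1.4]
grip_width: 0.273
grip_force: 40.0
```

Request:
apply_moves(
  dp=[
    [0,0,0],
    [0,0,0],
    [0,0,0],
    [0,0,0],
    [0,0,0],
    [0,0,0],
    [0,0,0],
  ],
  twist=[
    [-0.0255,-0.0341,0.1298],
    [-0.0255,-0.0341,0.1298],
    [-0.0255,-0.0341,0.1298],
    [-0.0255,-0.0341,0.1298],
    [-0.0255,-0.0341,0.1298],
    [-0.0255,-0.0341,0.1298],
    [-0.0255,-0.0341,0.1298],
  ],
  fingers=[1,1,1,1,1,1,1],
)

```text
time: 7.6
position: [0.4599, -0.1634, 0.192]
tool_rot: [0.715, 2.846, 0.32]
ft_force: [-0.4, -0.0, -2.2]
grip_width: 0.271
grip_force: 40.0
```

Request:
apply_moves(
  dp=[
    [0,0,0],
    [0,0,0],
    [0,0,0],
    [0,0,0],
    [0,0,0],
    [0,0,0],
    [0,0,0],
    [0,0,0],
  ],
  twist=[
    [-0.0255,-0.0341,0.1298],
    [-0.0255,-0.0341,0.1298],
    [-0.0255,-0.0341,0.1298],
    [-0.0255,-0.0341,0.1298],
    [-0.0255,-0.0341,0.1298],
    [-0.0255,-0.0341,0.1298],
    [-0.0255,-0.0341,0.1298],
    [0,0,0],
  ],
  fingers=[1,1,1,1,1,1,1,1],
)

```text
time: 8.4
position: [0.4586, -0.1652, 0.1939]
tool_rot: [1.713, 2.17, 0.525]
ft_force: [-0.7, 0.2, -1.3]
grip_width: 0.274
grip_force: 40.0
```

```bash
python3 - <<'E'
from h import *
s=ctrl.get_state();where(s)
P,T=tgt(90,.088);print([x.round(4) for x in rel(s,P,T)])
a=get_image("wrist");b=get_image("scene")
np.savez("v5.npz",a=a,position=s["position"],tool_rot=s["tool_rot"])
cv2.imwrite("pics/w5.png",cv2.resize(a,(800,600),interpolation=cv2.INTER_CUBIC)[:,:,::-1])
E
```

```text
t8.40 h 115.7 foot [-6.3 -0.1 37.8] phi 95.3 F_port [-1.2  0.3 -0.8] M_port [-0.171  0.785  0.042] q [ 0.43 -0.3   0.08  2.22 -0.38  0.86  0.95] grip 0.274
[array([0.0002, 0.0056, 0.0276]), array([-0.0259, -0.0218,  0.0936])]
```

View pics/w5.png

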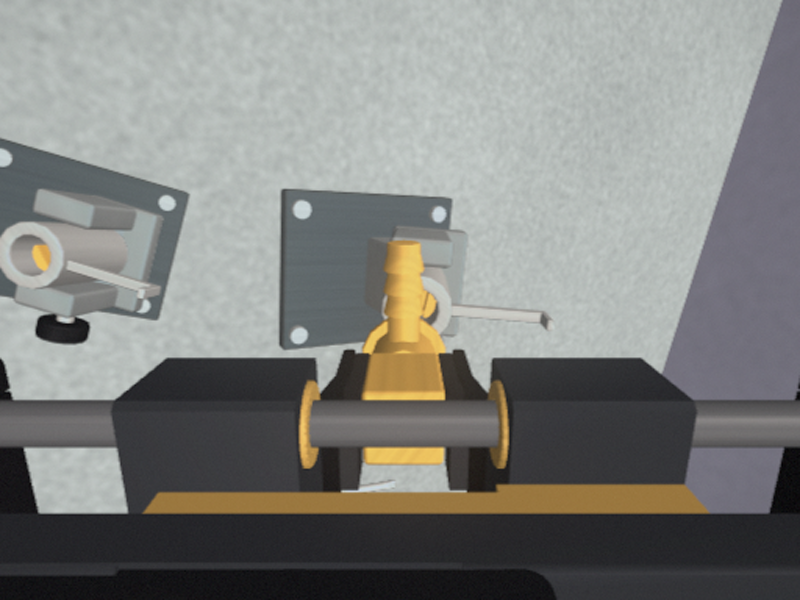

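The elbow hangs over the larger port's mouth, (430,305), with the pointer running right to (547,320). Joint 2 is at its lower limit here, so the pose lags a little. Moving closer should ease it.

Request:
apply_moves(
  dp=[
    [0,0.0028,0.0138],
    [0,0.0028,0.0138],
    [0,0,0],
    [0,0,0],
  ],
  twist=[
    [-0.013,-0.011,0.0468],
    [-0.013,-0.011,0.0468],
    [0,0,0],
    [0,0,0],
  ],
  fingers=[1,1,1,1],
)

```text
time: 8.9
position: [0.4795, -0.1585, 0.1749]
tool_rot: [1.793, 2.075, 0.56]
ft_force: [0.3, 0.5, -0.7]
grip_width: 0.273
grip_force: 40.0
```

```bash
python3 - <<'E'
from h import *
s=ctrl.get_state();where(s);print(s["position"])
for ph,h in((90,.088),(90,.07)):
  P,T=tgt(ph,h);print([x.round(4) for x in rel(s,P,T)])
E
```

```text
t8.90 h 88.5 foot [ 4.7  2.8 10.5] phi 90.5 F_port [-0.1  0.4 -0.8] M_port [-0.095  0.837  0.061] q [ 0.41 -0.27  0.06  2.25 -0.41  0.76  0.87] grip 0.273
[ 0.47950476 -0.15854674  0.17490692]
[array([-0.0024, -0.0045,  0.0005]), array([ 0.0037, -0.0051,  0.0091])]
[array([-0.0025, -0.0045,  0.0185]), array([ 0.0037, -0.0051,  0.0091])]
```

Request:
apply_moves(
  dp=[
    [-0.0024,-0.0045,0],
    [0,0,0],
    [0,0,0],
  ],
  twist=[
    [0.0037,-0.0051,0.009],
    [0,0,0],
    [0,0,0],
  ],
  fingers=[1,1,1],
)

```text
time: 9.2
position: [0.4759, -0.163, 0.1735]
tool_rot: [1.808, 2.061, 0.553]
ft_force: [-0.3, -0.6, -1.0]
grip_width: 0.273
grip_force: 40.0
```

```bash
python3 - <<'E'
from h import *
s=ctrl.get_state();where(s)
P,T=tgt(90,.088);print([x.round(4) for x in rel(s,P,T)])
a=get_image("wrist");b=get_image("scene");s=ctrl.get_state();where(s)
p=np.load("port.npz");c,F=p["c"],p["F"]
k=cam("scene");u,v=proj(k,c)[0];print(u,v)
T=R.from_rotvec(s["tool_rot"]).as_matrix();cr=s["position"]+T@EO
print("foot px crop",(proj(k,cr+T[:,2]*.078)-[u-40,v-50])*5,"mouth",(proj(k,[c,c+F@np.array([.0195,0,0]),c-F@np.array([.0195,0,0]),c+F@np.array([0,.0195,0]),c-F@np.array([0,.0195,0])])-[int(u)-40,int(v)-50])*5)
u=int(u);v=int(v)
l=cv2.resize(b[v-50:v+50,u-40:u+40],(400,500),interpolation=cv2.INTER_CUBIC)
r=cv2.resize(a[120:245,200:300],(400,500),interpolation=cv2.INTER_CUBIC)
cv2.imwrite("pics/w6.png",np.hstack([l,r])[:,:,::-1])
E
```

```text
t9.20 h 89.4 foot [ 0.3 -1.7 11.4] phi 89.8 F_port [-0.8 -0.5 -0.6] M_port [-0.094  0.742  0.042] q [ 0.42 -0.27  0.06  2.26 -0.41  0.76  0.86] grip 0.273
[array([ 0.0015, -0.0002,  0.0014]), array([ 0.0018,  0.0031, -0.0032])]
t9.30 h 89.3 foot [ 0.2 -1.7 11.3] phi 89.8 F_port [-1.3 -0.7 -1.2] M_port [-0.015  0.764  0.06 ] q [ 0.42 -0.27  0.06  2.26 -0.41  0.76  0.86] grip 0.272
206.87154865594374 209.7112650377897
foot px crop [[192.52367333 232.45061548]] mouth [[204.35774328 253.55632519]
 [213.51043263 263.18422855]
 [195.50396657 244.24285422]
 [237.27999445 243.00776023]
 [171.06652604 264.22310997]]
```

View pics/w6.png

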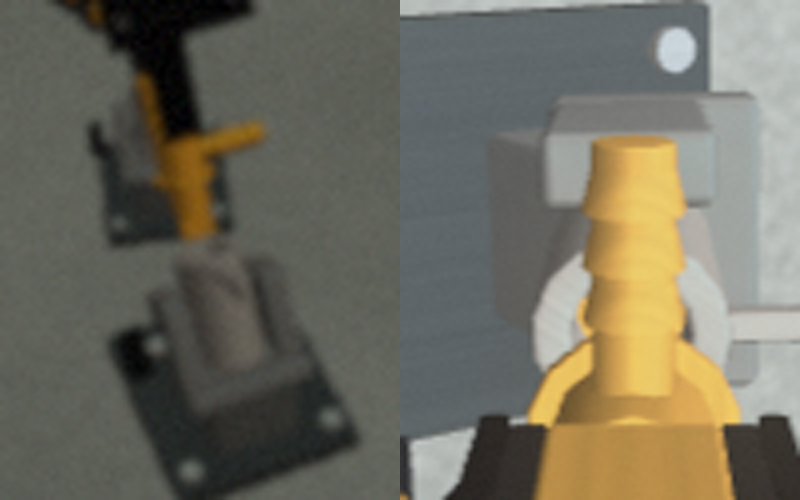

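Scene crop: the foot is just above the mouth and in line with it. Wrist crop: port rim x 533–735 and flange x 528–742, both centred near 634, so they are aligned in the image's horizontal direction. I'll check the vertical direction by projection.

```bash
python3 - <<'E'
from h import *
s=ctrl.get_state();k=cam("wrist",s);p=np.load("port.npz");c,F=p["c"],p["F"]
th=np.linspace(0,2*np.pi,361);circ=np.c_[np.cos(th),np.sin(th),0*th]
q=(proj(k,c+.0195*circ@F.T)-[200,120])*4+[400,0]
print("ext",q.min(0),q.max(0),"rows of left/right",q[q[:,0].argmin()],q[q[:,0].argmax()])
for row in(260,280,300): 
    i=np.abs(q[:,1]-row).argsort()[:4];print(row,q[i].round(0).tolist())
T=R.from_rotvec(s["tool_rot"]).as_matrix();cr=s["position"]+T@EO
fl=(proj(k,cr+T[:,2]*.040+.017*circ@F.T)-[200,120])*4+[400,0];print("flange top ext",fl.min(0),fl.max(0),fl[fl[:,0].argmin()])
# pointer line
print((proj(k,[c+F@np.array([.03,0,-.003]),c+F@np.array([.03,0.003,0]),c+F@np.array([.03,-.003,0])])-[200,120])*4+[400,0])
E
```

```text
ext [528.50199319 227.2472286 ] [730.44414228 420.44907113] rows of left/right [528.50199319 324.54746766] [730.44414228 323.8802408 ]
260 [[705.0, 260.0], [553.0, 261.0], [554.0, 259.0], [704.0, 259.0]]
280 [[719.0, 280.0], [539.0, 280.0], [540.0, 279.0], [720.0, 281.0]]
300 [[727.0, 300.0], [532.0, 299.0], [531.0, 301.0], [727.0, 299.0]]
flange top ext [522.008494   323.79852121] [739.62720997 527.33737239] [522.008494   426.49882822]
[[782.949637   320.89787464]
 [785.22156456 310.48462138]
 [784.30510435 340.19063456]]
```

Request:
apply_moves(
  dp=[
    [0.0015,-0.0002,0.001],
    [0,0,0.005],
    [0,0,0.004],
    [0,0,0.003],
    [0,0,0.003],
    [0,0,0],
  ],
  twist=[
    [0.0018,0.003,0],
    [0,0,0],
    [0,0,0],
    [0,0,0],
    [0,0,0],
    [0,0,0],
  ],
  fingers=[1,1,1,1,1,1],
)

```text
time: 9.9
position: [0.4833, -0.16, 0.1584]
tool_rot: [1.81, 2.065, 0.554]
ft_force: [-0.1, -0.3, -2.0]
grip_width: 0.272
grip_force: 40.0
```

```bash
python3 - <<'E'
from h import *
s=ctrl.get_state();where(s)
P,T=tgt(90,.063);print([x.round(4) for x in rel(s,P,T)])
E
```

```text
t9.90 h 72.4 foot [-0.8  0.5 -5.6] phi 89.8 F_port [-1.1 -0.3 -1.6] M_port [-0.073  0.824  0.08 ] q [ 0.41 -0.24  0.06  2.26 -0.43  0.72  0.87] grip 0.272
[array([-0.0005,  0.0007,  0.0094]), array([-0.0015, -0.0008, -0.0035])]
```

Request:
apply_moves(
  dp=[
    [-0.0003,0.0003,0.004],
    [0,0,0.003],
    [0,0,0.003],
    [0,0,0.002],
    [0,0,0.002],
    [0,0,0],
  ],
  twist=[
    [0,0,0],
    [0,0,0],
    [0,0,0],
    [0,0,0],
    [0,0,0],
    [0,0,0],
  ],
  fingers=[1,1,1,1,1,1],
)

```text
time: 10.5
position: [0.4906, -0.1595, 0.1468]
tool_rot: [1.81, 2.065, 0.554]
ft_force: [0.7, -0.5, -2.2]
grip_width: 0.277
grip_force: 40.0
```

```bash
python3 - <<'E'
from h import *
s=ctrl.get_state();where(s)
P,T=tgt(90,.055);print([x.round(4) for x in rel(s,P,T)])
E
```

```text
t10.50 h 58.7 foot [ -0.3   0.1 -19.3] phi 89.8 F_port [-0.6 -0.5 -2.2] M_port [-0.06   0.919  0.033] q [ 0.41 -0.21  0.05  2.27 -0.44  0.69  0.88] grip 0.277
[array([-0.0001,  0.0002,  0.0037]), array([-0.0011, -0.0006, -0.0035])]
```

Request:
apply_moves(
  dp=[
    [0,0,0.002],
    [0,0,0.002],
    [0,0,0],
  ],
  twist=[
    [0,0,0],
    [0,0,0],
    [0,0,0],
  ],
  fingers=[1,1,1],
)

```text
time: 10.8
position: [0.4926, -0.1592, 0.1434]
tool_rot: [1.81, 2.065, 0.554]
ft_force: [0.2, 0.6, -1.3]
grip_width: 0.27
grip_force: 40.0
```

```bash
python3 - <<'E'
from h import *
s=ctrl.get_state();where(s)
E
```

```text
t10.80 h 54.7 foot [ -0.2   0.1 -23.3] phi 89.8 F_port [-0.4  0.6 -1.2] M_port [-0.068  0.794  0.083] q [ 0.4  -0.2   0.05  2.27 -0.44  0.68  0.88] grip 0.27
```

The foot is 5 mm below the sleeve's top with no resistance, so the tang has dropped into the slot. I'll go on down to the slot floor gently.

Request:
apply_moves(
  dp=[
    [0,0,0.002],
    [0,0,0.002],
    [0,0,0.0015],
    [0,0,0],
  ],
  twist=[
    [0,0,0],
    [0,0,0],
    [0,0,0],
    [0,0,0],
  ],
  fingers=[1,1,1,1],
)

```text
time: 11.2
position: [0.4953, -0.1588, 0.1386]
tool_rot: [1.81, 2.065, 0.554]
ft_force: [-0.0, 0.9, -1.2]
grip_width: 0.272
grip_force: 40.0
```

Request:
apply_moves(
  dp=[
    [0,0,0.001],
    [0,0,0.001],
    [0,0,0],
  ],
  twist=[
    [0,0,0],
    [0,0,0],
    [0,0,0],
  ],
  fingers=[1,1,1],
)

```text
time: 11.5
position: [0.4962, -0.1591, 0.1379]
tool_rot: [1.81, 2.064, 0.555]
ft_force: [-6.8, -0.9, 6.7]
grip_width: 0.272
grip_force: 40.0
```

```bash
python3 - <<'E'
from h import *
s=ctrl.get_state();where(s)
E
```

```text
t11.50 h 48.2 foot [  0.2  -0.3 -29.8] phi 89.8 F_port [-2.6  0.1  9.2] M_port [0.303 1.463 0.03 ] q [ 0.4  -0.18  0.05  2.27 -0.45  0.66  0.89] grip 0.272
```

Floor contact at about 9 N. I'll ease off, firm the grip, and start turning clockwise, with small compensation for the sink and the in-hand offset.

Request:
apply_moves(
  dp=[
    [0,0,-0.0004],
    [0,0,0],
    [0,0.00015,0.0001],
    [0,0.00015,0.0001],
    [0,0.00015,0.0001],
    [0,0.00015,0.0001],
    [0,0.00015,0.0001],
    [0,0,0],
  ],
  twist=[
    [0,0,0],
    [0,0,0],
    [0,0,0.1],
    [0,0,0.1],
    [0,0,0.1],
    [0,0,0.1],
    [0,0,0.1],
    [0,0,0],
  ],
  fingers=[1,1,1,1,1,1,1,1],
  newtons=60,
)

```text
time: 12.3
position: [0.4967, -0.1588, 0.1381]
tool_rot: [2.335, 1.599, 0.677]
ft_force: [-8.8, 1.5, 9.7]
grip_width: 0.268
grip_force: 60.0
```

```bash
python3 - <<'E'
from h import *
s=ctrl.get_state();where(s)
E
```

```text
t12.30 h 48.1 foot [ -0.    0.4 -29.9] phi 61.1 F_port [-2.5  2.7 12.6] M_port [0.668 1.671 0.246] q [ 0.46 -0.18 -0.    2.26 -0.47  0.67  0.4 ] grip 0.268
```

Request:
apply_moves(
  dp=[
    [0,0.00015,0],
    [0,0.00015,0],
    [0,0.00015,0],
    [0,0.00015,0],
    [0,0.00015,0],
    [0,0,0],
  ],
  twist=[
    [0,0,0.1],
    [0,0,0.1],
    [0,0,0.1],
    [0,0,0.1],
    [0,0,0.1],
    [0,0,0],
  ],
  fingers=[1,1,1,1,1,1],
)

```text
time: 12.9
position: [0.4974, -0.159, 0.1381]
tool_rot: [2.754, 1.008, 0.766]
ft_force: [-6.4, 0.9, 6.2]
grip_width: 0.272
grip_force: 60.0
```

```bash
python3 - <<'E'
from h import *
s=ctrl.get_state();where(s)
E
```

```text
t12.90 h 47.7 foot [  0.2   0.7 -30.3] phi 32.5 F_port [-2.3  1.8  8.5] M_port [0.514 1.302 0.331] q [ 0.52 -0.18 -0.06  2.26 -0.49  0.67 -0.08] grip 0.272
```

Torque is stiffening as expected (0.25 → 0.33 N m). On to about 7° short of the pointer, then a look.

Request:
apply_moves(
  dp=[
    [0,0.00015,0],
    [0,0.00015,0],
    [0,0.00015,0.0001],
    [0,0.00015,0.0001],
    [0,0.0001,0],
    [0,0,0],
  ],
  twist=[
    [0,0,0.1],
    [0,0,0.1],
    [0,0,0.1],
    [0,0,0.1],
    [0,0,0.05],
    [0,0,0],
  ],
  fingers=[1,1,1,1,1,1],
)

```text
time: 13.5
position: [0.498, -0.1596, 0.1379]
tool_rot: [-3.006, -0.383, -0.811]
ft_force: [-4.5, 0.8, 4.0]
grip_width: 0.27
grip_force: 60.0
```

```bash
python3 - <<'E'
from h import *
s=ctrl.get_state();where(s)
a=get_image("wrist")
np.savez("v7.npz",a=a,position=s["position"],tool_rot=s["tool_rot"])
cv2.imwrite("pics/w7.png",cv2.resize(a[120:240,208:308],(500,600),interpolation=cv2.INTER_CUBIC)[:,:,::-1])
E
```

```text
t13.50 h 47.3 foot [  0.6   0.8 -30.7] phi 6.8 F_port [-1.8  1.4  5.7] M_port [0.564 1.165 0.416] q [ 0.57 -0.17 -0.11  2.26 -0.5   0.67 -0.52] grip 0.27
```

View pics/w7.png

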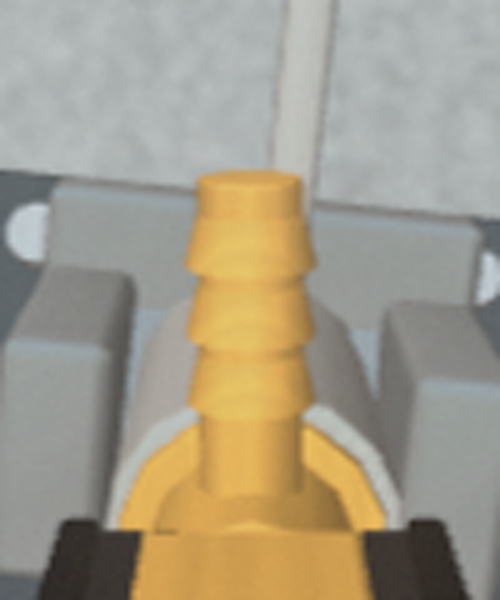

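The outlet points straight up the image along x≈252. The pointer finger is still to its right, from (310,0) to (293,190). I'll work out the remaining angle.

```bash
python3 - <<'E'
from h import *
s=dict(np.load("v7.npz"));k=cam("wrist",s);p=np.load("port.npz");c,F=p["c"],p["F"];T=R.from_rotvec(s["tool_rot"]).as_matrix()
def on(q,h):
    d=ray(k,np.array(q));p0=c+F[:,2]*h;t=((p0-k[2])@F[:,2])/(d@F[:,2]);return (k[2]+d*t-p0)@F
Q=lambda x,y:(208+x/5,120+y/5)
# edges detection: fit on raw image not needed
A,B=on(Q(310,0),0),on(Q(293,190),0);w=A-B;X=F.T@T[:,0]
ax=((s["position"]+T@EO)-c)@F
print(A,B,"pointer dir",np.degrees(np.arctan2(w[1],w[0])),"from axis",np.degrees(np.arctan2(A[1]-ax[1],A[0]-ax[0])),"tool x",np.degrees(np.arctan2(X[1],X[0])),ax)
C,D=on(Q(250,173),.015+.007),on(Q(252,490),.015+.007);print("outlet dir",np.degrees(np.arctan2((C-D)[1],(C-D)[0])),C,D)
E
```

```text
[ 6.65613252e-02  2.31246031e-04 -2.38336240e-17] [ 4.38191015e-02 -6.29849091e-04  1.65947487e-17] pointer dir 2.1683701746682504 from axis -0.4060409884557569 tool x 6.799655110744323 [0.00062654 0.00069852 0.04734127]
outlet dir 7.202824924526036 [ 4.85021693e-02  5.21320542e-03 -1.52211998e-17] [1.24476075e-02 6.56649014e-04 4.29932147e-17]
```

Request:
apply_moves(
  dp=[
    [0,0.0001,0],
    [0,0.0001,0],
    [0,0.0001,0],
    [0,0,0],
    [0,0,0],
  ],
  twist=[
    [0,0,0.05],
    [0,0,0.05],
    [0,0,0.05],
    [0,0,0],
    [0,0,0],
  ],
  fingers=[1,1,1,1,1],
)

```text
time: 14.05
position: [0.4982, -0.1598, 0.1378]
tool_rot: [-2.989, -0.157, -0.798]
ft_force: [-4.5, 2.6, 5.2]
grip_width: 0.267
grip_force: 60.1
```

```bash
python3 - <<'E'
from h import *
s=ctrl.get_state();where(s)
a=get_image("wrist")
np.savez("v8.npz",a=a,position=s["position"],tool_rot=s["tool_rot"])
E
```

```text
t14.05 h 47.2 foot [  0.7   0.7 -30.8] phi -1.7 F_port [-1.   3.2  6.5] M_port [0.702 1.104 0.466] q [ 0.59 -0.17 -0.12  2.26 -0.51  0.67 -0.66] grip 0.267
```

Request:
apply_moves(
  dp=[
    [0,0,-0.0005],
    [0,0,0],
    [0,0,0],
    [0,0,0],
    [0,0,0],
    [0,0,0],
  ],
  twist=[
    [0,0,0],
    [0,0,0],
    [0,0,0],
    [0,0,0],
    [0,0,0],
    [0,0,0],
  ],
  fingers=[1,0.5,0.5,0.5,0.5,0.5],
)

```text
time: 14.7
position: [0.4978, -0.1604, 0.1381]
tool_rot: [-2.99, -0.152, -0.799]
ft_force: [-0.3, -0.4, 0.5]
grip_width: 0.496
grip_force: 0.0
```

```bash
python3 - <<'E'
from h import *
s=ctrl.get_state();where(s)
a=get_image("wrist")
np.savez("v9.npz",a=a,position=s["position"],tool_rot=s["tool_rot"])
b=np.load("v8.npz")["a"]
o=np.hstack([cv2.resize(i[120:240,225:291],(330,600),interpolation=cv2.INTER_CUBIC) for i in(b,a)])
cv2.imwrite("pics/w9.png",o[:,:,::-1])
E
```

```text
t14.70 h 47.7 foot [  0.5   0.1 -30.3] phi -1.9 F_port [-0.1 -0.4  0.6] M_port [-0.038  0.734  0.026] q [ 0.59 -0.17 -0.12  2.26 -0.51  0.67 -0.66] grip 0.496
```

View pics/w9.png

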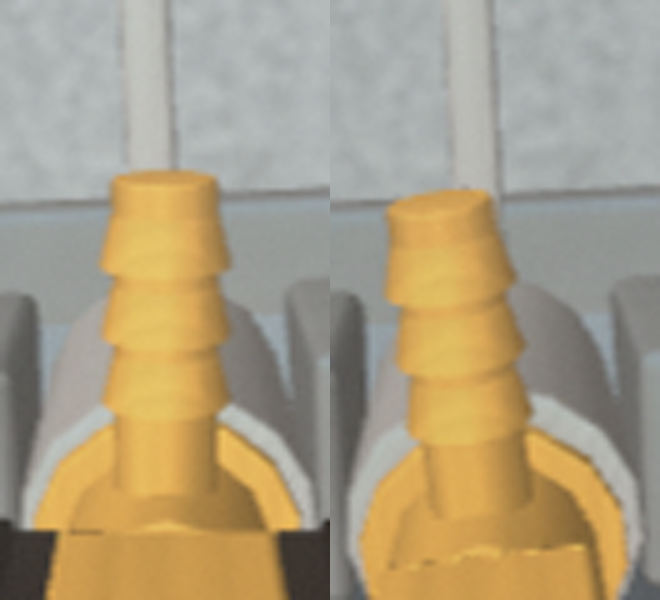

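After release (right), the outlet has sprung back: tip at (440,205), root at (477,505), against the finger from (472,0) to (479,190). I'll measure how far.

```bash
python3 - <<'E'
from h import *
p=np.load("port.npz");c,F=p["c"],p["F"]
Q=lambda x,y:np.array((225+x/5,120+y/5))
for n,tip,root,pa,pb in(("v8",(164,180),(166,490),(147,0),(151,165)),("v9",(110,200),(148,505),(142,0),(149,190))):
    s=dict(np.load(n+".npz"));k=cam("wrist",s)
    def on(q,h):
        d=ray(k,Q(*q));p0=c+F[:,2]*h;t=((p0-k[2])@F[:,2])/(d@F[:,2]);return (k[2]+d*t-p0)@F
    ang=lambda a,b:np.degrees(np.arctan2((a-b)[1],(a-b)[0]))
    print(n,"outlet",ang(on(tip,.022),on(root,.022)),on(tip,.022),on(root,.022),"pointer",ang(on(pa,0),on(pb,0)),on(pa,0))
E
```

```text
v8 outlet -1.3372047211512135 [ 4.81040915e-02 -1.94721130e-03 -9.44459104e-18] [ 1.25599203e-02 -1.11750856e-03 -1.69082217e-17] pointer -0.4430052151193679 [ 6.62424714e-02 -4.35110805e-04  1.22175648e-17]
v9 outlet 4.677704414648929 [4.58350774e-02 3.33546549e-03 2.22990678e-17] [ 1.04385600e-02  4.39208572e-04 -3.12026659e-17] pointer 0.09212268641703211 [ 6.60482397e-02 -5.71213580e-04  2.07186118e-17]
```

It rests about 5° short because of the give-back. I'll re-grip aligned with it and turn a little further so that it settles in line.

Request:
apply_moves(
  dp=[
    [0,-0.0001,0],
    [0,0,0],
    [0,0,0],
    [0,0,0],
    [0,0,0],
    [0,0,0],
    [0,0,0],
  ],
  twist=[
    [0,0,-0.115],
    [0,0,0],
    [0,0,0],
    [0,0,0],
    [0,0,0],
    [0,0,0],
    [0,0,0],
  ],
  fingers=[0.5,0.5,1,1,1,1,1],
)

```text
time: 15.45
position: [0.4978, -0.1601, 0.1381]
tool_rot: [-3.004, -0.327, -0.808]
ft_force: [-0.3, 0.5, -0.3]
grip_width: 0.273
grip_force: 59.9
```

Request:
apply_moves(
  dp=[
    [0,0.0001,0],
    [0,0.0001,0],
    [0,0.0001,0],
    [0,0,0],
    [0,0,0],
  ],
  twist=[
    [0,0,0.05],
    [0,0,0.05],
    [0,0,0.05],
    [0,0,0],
    [0,0,0],
  ],
  fingers=[1,1,1,1,1],
)

```text
time: 15.95
position: [0.4978, -0.1603, 0.1381]
tool_rot: [-2.984, -0.103, -0.795]
ft_force: [-0.9, 0.2, 0.9]
grip_width: 0.273
grip_force: 60.0
```

```bash
python3 - <<'E'
from h import *
s=ctrl.get_state();where(s)
E
```

```text
t15.95 h 47.7 foot [  0.5   0.3 -30.3] phi -3.8 F_port [-0.3  0.3  1.2] M_port [0.145 0.724 0.39 ] q [ 0.59 -0.17 -0.13  2.26 -0.51  0.67 -0.7 ] grip 0.273
```

Request:
apply_moves(
  dp=[
    [0,0,0],
    [0,0,0],
    [0,0,0],
    [0,0,0],
    [0,0,0],
  ],
  twist=[
    [0,0,0],
    [0,0,0],
    [0,0,0],
    [0,0,0],
    [0,0,0],
  ],
  fingers=[0.5,0.5,0.5,0.5,0.5],
)

```text
time: 16.45
position: [0.4978, -0.1605, 0.1381]
tool_rot: [-2.983, -0.1, -0.795]
ft_force: [-0.7, 0.0, 0.3]
grip_width: 0.491
grip_force: 0.0
```

Request:
apply_moves(
  dp=[
    [0,0,-0.01],
    [0,0,-0.02],
    [0,0,-0.02],
    [0,0,0],
    [0,0,0],
  ],
  twist=[
    [0,0,0],
    [0,0,0],
    [0,0,0],
    [0,0,0],
    [0,0,0],
  ],
  fingers=[0.5,0.5,0.5,0.5,0.5],
)

```text
time: 16.95
position: [0.4733, -0.1641, 0.1821]
tool_rot: [-2.984, -0.1, -0.797]
ft_force: [0.0, 1.0, -0.2]
grip_width: 0.501
grip_force: 0.0
```

```bash
python3 - <<'E'
from h import *
s=ctrl.get_state();where(s)
a=get_image("wrist");b=get_image("top")
np.savez("v10.npz",a=a,position=s["position"],tool_rot=s["tool_rot"])
l=cv2.resize(a[60:260,208:308],(300,600),interpolation=cv2.INTER_CUBIC)
r=cv2.resize(b[50:250,90:450],(500,278),interpolation=cv2.INTER_CUBIC)
o=np.zeros((600,800,3),np.uint8);o[:,:300]=l;o[:278,300:]=r
cv2.imwrite("pics/w10.png",o[:,:,::-1])
E
```

```text
t16.95 h 98.2 foot [ 1.  -0.2 20.2] phi -3.9 F_port [ 0.   1.  -0.3] M_port [0.007 0.768 0.013] q [ 0.62 -0.27 -0.11  2.24 -0.48  0.8  -0.72] grip 0.501
```

View pics/w10.png

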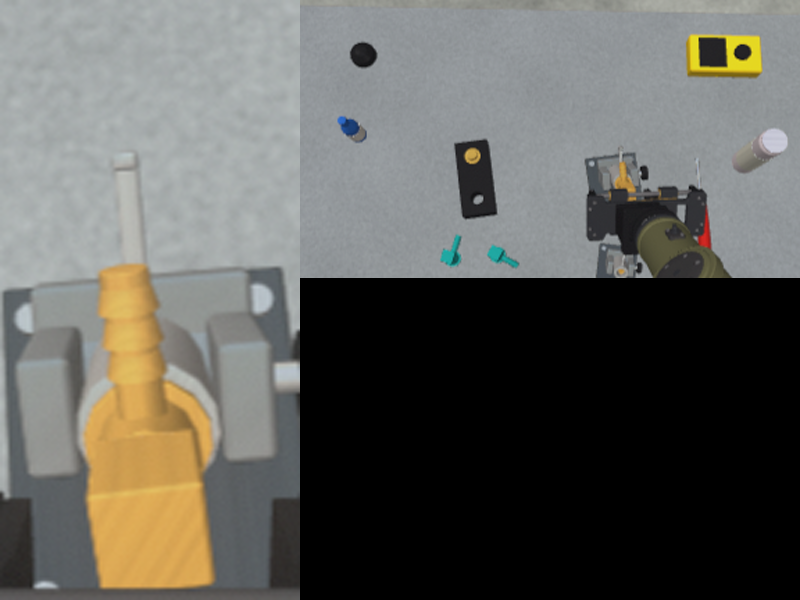

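Left: the outlet tip, (124,270), stands over the finger, which runs from (125,160) to (134,262). Right: the bystanders are where they were and the gripper is clear. One angle check.

```bash
python3 - <<'E'
from h import *
p=np.load("port.npz");c,F=p["c"],p["F"];s=dict(np.load("v10.npz"));k=cam("wrist",s)
def on(q,h):
    d=ray(k,np.array((208+q[0]/3,60+q[1]/3)));p0=c+F[:,2]*h;t=((p0-k[2])@F[:,2])/(d@F[:,2]);return (k[2]+d*t-p0)@F
ang=lambda a,b:np.degrees(np.arctan2((a-b)[1],(a-b)[0]))
print("outlet",ang(on((123,268),.022),on((141,418),.022)),on((123,268),.022),on((141,418),.022),"ptr",ang(on((126,170),0),on((134,262),0)),on((126,170),0))
# crown top edges, h=.0455+.016
print("crown",ang(on((89,498),.062),on((103,588),.062)),ang(on((200,483),.062),on((213,583),.062)),ang(on((89,498),.062),on((200,483),.062))-90)
E
```

```text
outlet 2.599391216006233 [ 4.56645120e-02  1.80132038e-03 -1.06693016e-17] [ 9.10306823e-03  1.41464213e-04 -1.45215913e-17] ptr 0.9025393739876827 [6.70995639e-02 4.71968133e-05 2.91359471e-17]
crown 3.5230154181539057 3.927008586012322 4.340578838914553
```

```bash
python3 -c "
from bench import ctrl
print(ctrl.close_job())"
```

```text
the job is handed in; nothing more can be done
None
```

The brass elbow is in the larger port with its tang in the sleeve's slot, screwed clockwise until the outlet rests about 2–3° short of dead in line over the pointer. I turned it about 4° past the pointer, in a second grip, to allow for the give-back on release. The gripper is clear, the bystanders look undisturbed, and the job was handed in at about 17 s.

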